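# Set and lock a depth stop on a block

### The arm

A 6-joint arm with a two-finger parallel gripper is mounted at the origin on a cart in front of the work surface, level with it; the furniture and walls round the work are solid. World frame = base frame: x ahead of the robot, y to its left, z up, the work surface at z = 0. Lengths are in mm, angles in rad, forces in N, time in s.
With the tool pointing down it reaches from about 300 to 775 mm from the base axis. Payload 14.6 kg.
Tool frame: the origin (TCP) lies on the front face of the gripper's body, between the roots of the fingers; the fingertips stand 97 mm ahead of it and the grasp point (between the pads) lies 78 mm ahead of it; z points along the fingers, y is the direction in which the jaws open and shut (so a half turn about z gives the same grasp; the last joint's range is limited). The gripper opens to 94 mm and grips with 3 to 60 N. Pads are 16 mm wide; open, the fingers measure 119 mm over their backs; the gripper's body (75 mm by 177 mm) begins 78 mm behind the grasp point.
Start: joints at [1.057, 0.3, 1.521, -0, 1.321, -0.067], TCP at [237.641, 496.001, 302.646] pointing down, gripper open.
Joint ranges: [-3.03, 3.03], [-0.79, 2.21], [0.23, 2.52], [-1.04, 4.18], [0, 3.07], [-2.55, 2.55]. Speed limits (rad/s): [2.22, 2.22, 2.57, 3.14, 3.14, 3.14].

### API

Orientations are given as [roll, pitch, yaw] about the fixed x, y, z axes, in that order (R = Rz(yaw) Ry(pitch) Rx(roll)).
In Python, from cell import manip, eyes, finder gives the robot as it stands.
- The arm moves only by the tool drive_tool, never from a script. Its argument "rows" is a list of rows, each an object with "offset": the shift along the tool's x, y, z in mm, a list of three; "spin": the turn about the tool's z in degrees; "jaw": the finger opening in mm, from 0 to 94. In form: [{"offset": [dx, dy, dz], "spin": spin, "jaw": jaw}, ...]. A call has 1 to 20 rows; each row shifts and turns the commanded pose from where the row before left it, along the tool's axes as they then stand; what a row does not reach is not made up. A row lasts 1/10 s, in which the tool goes at most 50 mm and 8.59 degrees, less where a joint would pass 70% of its speed; a pose out of reach is approached as far as the arm can. A call is refused whole if a number of a shift passes 50 or a number of a turn 8.59, either way. A call with a gripper value outside its range is refused whole. The fingers move at their own pace and stop on an object; "force" is the grip in N (left out, the last holds). Time passes only in rows, so rows that do not move let the fingers close. It gives the time, the measured TCP pose, the force and the opening at its end, in the units of the state.
- manip.read_state(): the state, without advancing time (a new reading comes with each control period).
- eyes.camera(name): name is "scene" or "top" or "wrist"; returns a dict with "color" (420x560x3 uint8, blue, green, red), "depth" (420x560 float32, mm along the optical axis (not along the pixel's ray), 0 where there is no reading), "vfov" (degrees; the focal length in pixels is half the picture's height over the tangent of half this angle, whatever the lens; pixels are square), "cx", "cy" (the principal point, pixels), "rvec" (rotation vector, rad) and "tvec" (3), from world to camera coordinates, as OpenCV has them. Camera axes: x right, y down, z forward; pixel columns grow to the right and rows downward; lengths in mm; the calibration is good to about 2 mm. A picture is of the moment at which its call begins.
- manip.sign_off(): hands the job in, once; it reports no verdict.
Trained networks look in the newest picture that a camera, given by its name, has taken for a name from the list of things; names that differ only in an ending like _2 or _b are one class to them, and where a whole thing is asked for, a point or a joint stands for the part that bears it (a point fixed in the world has none). Each returns a list of dicts, best first, with "p" (0 to 1); they miss things now and then, are a little off and sometimes report something else, mostly with a low value. They report only what shows in the picture. A call takes as long as a camera call.
- finder.find_in(camera, target): "uv" ([column, row] in pixels, amid what is visible of it).
The state is a dict: "clock": time; "joints": joint angles; "qd": joint speeds; "effort": joint torques, N m; "eef_pos": TCP position; "eef_rot": TCP orientation; "wrist_force": force on the tool from outside, world axes, zero at the start; "moment": the same for the moment, N m; "finger_gap": finger opening in mm.
Only numpy, scipy, OpenCV 4.12 (cv2) and the standard library are available. Lean on these libraries where they do the work, as an engineer would, in place of code of your own. Each camera call takes 0.05 s, during which the arm holds its last target. There are 200 camera calls.

### The job

Set the depth stop of the small stand to the steel block under it: push the stop rod down until you feel its rubber foot bear lightly on the block, never pressing hard (over 15 N). Then swing the clamp lever clockwise until it is fully home, so that the rod is locked with the foot still touching, and let go. Leave the block and the parts beside the stand where they lie.

Things in the scene. Friction and masses are not known exactly. Their poses are not given: they have to be found in the camera images.
- stand: Setting stand, fixed on the bench: dark steel base plate 180 x 130 x 15 mm, round column at its back, grey bracket (top 148 mm) round an upright stop rod. Origin: on the bench under the rod's axis; z up, x from the rod to the column (65 to 96 mm behind it, top 150 mm), y left of x. Only the rod, its head and the lever's upright grip stand above 168 mm. The foot under the rod is a 19 mm black rubber disc.
- stop_rod (a joint): Lowering of the 16 mm stop rod, m: 0 = fully up, 0.06 = end of travel. It slides with a steady drag and stays where left: about 6 N of push lowers it slowly (0.15 N more per 10 mm/s). With the foot on the block the push rises by some 4 to 5 N per mm. After letting go the foot keeps bearing on the block with what it was pressed by, up to about 8 N.
- stop_head: Round black head on top of the stop rod, 28 mm across, 14 mm high, pushed down from above. Origin: centre of its flat top, 234 mm above the bench with the rod up. The rubber foot hangs under the same rod on a screw left at an unknown setting: its underside is 148 to 162 mm below the top of the head, so the touch must be felt. The foot is sprung, 5 N per mm, 4 mm of travel.
- block: The part: a milled steel block, 55 (its x) x 30 (its y) x 26 mm high, about 0.33 kg, lying loose on the base plate under the stop rod, in front of two small pins. Origin at the centre of its underside, which is 15 mm above the bench.
- lock_lever (a joint): Clamp lever angle, rad; starts at 0 to 0.3, grows clockwise seen from above to the stop at 1.45 (fully home). At 0 it points along the stand's -y, at 1.45 nearly along -x (front). Its upright axis is at stand x 0, y -40 mm. Friction 0.3 N m (3 N at the grip): it stays where left. From 1.0 on its cam clamps the rod and the resistance rises by about two thirds.
- lever_grip (a point): Point on the black upright round grip at the end of the clamp lever, 100 mm from the lever's axis: 14 mm across, top 193 mm above the bench, this point 176 mm, the lever bar's top at 161 mm. Can be pinched from above or pushed sideways.
- ring: Bystander: a turned steel spacer ring, 48 mm across, 18 mm high, to the right of the stand. Origin at the centre of its underside.
- cone: Bystander: a turned steel part with a cone point, 30 x 60 x 30 mm, lying to the left of the stand. Origin at the centre of its underside.
- bolt: Bystander: a hexagon bolt standing on its head, 19 x 22 x 48 mm, to the right of the stand and farther off. Origin at the centre of its underside.

How it is judged (in metres and radians):
On the way, in this order (a step that is already met when the one before it is completed fails the run):
1. the stop's foot bears on the block (over 1 N) while the lever is still unlocked (under 0.6 rad) (contact force between stop_head and block above 1 N and value of joint lock_lever below 0.6 rad), for 0.2 s.
2. the clamp lever is swung home (over 1.3 rad) with the foot still on the block (value of joint lock_lever above 1.3 rad and contact force between stop_head and block above 0.5 N), for 0.2 s.
At the end, for the whole second after the job is handed in: The foot of the stop bears on the block with 0.5 to 12 N, the clamp lever stands at more than 1.3 rad, the block is at rest within 8 mm of where it was, and the gripper touches nothing (all of step 2 and contact force between stop_head and block below 12 N and distance of block from where it was at the start of the episode below 0.008 m and linear speed of block below 0.01 m/s and contact force between the fingers and anything else below 0.1 N).
It fails at once if the foot presses on the block with more than 15 N (contact force between stop_head and block above 15 N).
It fails at once if the block is moved by more than 15 mm (distance of block from where it was at the start of the episode above 0.015 m).
It fails at once if the spacer ring, cone part or bolt is moved by more than 20 mm (distance of any of ring, cone, bolt from where it was at the start of the episode above 0.02 m).
It also fails if it takes over 46 s, if anything falls off the work surface, if the arm or the gripper's body presses on something with over 40 N, if the wrist force passes 120 N, or if a joint passes its speed limit or range.

## Working session

There is one attempt and no reset: what is moved stays moved. The work goes in short steps, Python scripts to look and compute and a tool call to move; the robot and the scene stay as the last step left them, time stands still between calls to the robot, and variables do not carry over. Pictures are saved under pics/ and viewed, about 8 in all and at most 12, crops included, and the job is handed in when it is done.

Besides the shell and the picture viewer there is one more tool, called after "Request:" in YAML: its name, and indented under it one key for each argument. drive_tool: Moves the arm, as the interface text tells. Its arguments: {"type":"object","properties":{"rows":{"type":"array","items":{"type":"object","properties":{"offset":{"type":"array","items":{"type":"number"}},"spin":{"type":"number"},"jaw":{"type":"number"}}}},"force":{"type":"number"}},"required":["rows"]}

```bash
ls; mkdir -p pics; cat > h.py <<'E'
import numpy as np, cv2
from cell import manip, eyes, finder
def cam(n):
    c=eyes.camera(n); h=c["color"].shape[0]
    f=h/2/np.tan(np.radians(c["vfov"])/2); R=cv2.Rodrigues(np.array(c["rvec"],float))[0]
    c.update(f=f,R=R,t=np.array(c["tvec"],float).ravel()); return c
def ray(c,uv):
    d=c["R"].T@np.array([(uv[0]-c["cx"])/c["f"],(uv[1]-c["cy"])/c["f"],1]); return -c["R"].T@c["t"],d
def at_z(c,uv,z):
    o,d=ray(c,uv); return o+d*(z-o[2])/d[2]
def at_depth(c,uv):
    u,v=int(round(uv[0])),int(round(uv[1])); o,d=ray(c,uv)
    return o+d*c["depth"][v,u]
E
python3 - <<'E'
from h import *
Z=dict(stop_head=234,lever_grip=176,block=41,ring=18,cone=30,bolt=48,stand=148)
for n in("scene","top"):
    c=cam(n); im=c["color"].copy()
    for k,z in Z.items():
        for r in finder.find_in(n,k)[:2]:
            print(n,k,np.round(r["uv"]),round(r["p"],2),at_z(c,r["uv"],z).round(),at_depth(c,r["uv"]).round())
            cv2.circle(im,tuple(int(x) for x in r["uv"]),3,(0,0,255),1)
            cv2.putText(im,k,tuple(int(x) for x in r["uv"]),0,.35,(0,255,0),1)
    cv2.imwrite(f"pics/{n}1.png",im)
print(manip.read_state())
E
```

```text
pics
scene stop_head [277. 174.] 0.65 [590.  80. 234.] [600. 103. 215.]
scene lever_grip [290. 210.] 0.82 [592.   7. 176.] [600.  24. 159.]
scene block [278. 227.] 0.74 [597.  91.  41.] [599.  96.  36.]
scene ring [326. 374.] 0.96 [ 521. -310.   18.] [ 526. -304.    0.]
scene cone [215. 193.] 0.67 [489. 317.  30.] [489. 321.  27.]
scene bolt [378. 342.] 0.67 [ 645. -309.   48.] [ 657. -299.   24.]
scene stand [292. 213.] 0.8 [604.  25. 148.] [598.  14. 160.]
top stop_head [235. 190.] 0.7 [602. 107. 234.] [604. 107. 228.]
top lever_grip [261. 198.] 0.6 [601.  48. 176.] [604.  48. 160.]
top block [235. 212.] 0.55 [586. 121.  41.] [586. 121.  42.]
top ring [386. 253.] 0.75 [ 508. -301.   18.] [ 510. -305.   -0.]
top ring [242. 197.] 0.31 [634. 107.  18.] [604.  96. 150.]
top cone [148. 240.] 0.61 [493. 349.  30.] [493. 351.  23.]
top stand [240. 198.] 0.87 [603. 100. 148.] [602. 100. 153.]
{'clock': 0.8, 'joints': array([ 1.05737102e+00,  2.99845879e-01,  1.52102094e+00,  7.97486599e-07,
        1.32069039e+00, -6.66310131e-02]), 'qd': array([-6.35998653e-04, -1.58396469e-03,  8.66544589e-04, -8.38545303e-04,
       -9.63037879e-05,  1.80966859e-03]), 'effort': array([ 9.22110848e-04, -5.31627989e+01, -3.52900457e+01,  7.08970288e-02,
        2.13165680e-02,  2.16741671e-05]), 'eef_pos': array([237.65097288, 495.98547288, 302.66641506]), 'eef_rot': array([3.14155724e+00, 1.58898309e-06, 2.69479816e+00]), 'wrist_force': array([-0.47875245,  0.09751244, -0.03295318]), 'moment': array([ 0.00677683, -0.01651327,  0.0352054 ]), 'finger_gap': 94.02255507064737}
```

```bash
python3 - <<'E'
import cv2
a=cv2.imread("pics/scene1.png");b=cv2.imread("pics/top1.png")
a=cv2.resize(a[120:270,200:350],None,fx=2.6,fy=4,interpolation=2)
b=cv2.resize(b[140:290,170:320],None,fx=2.6,fy=4,interpolation=2)
import numpy as np
cv2.imwrite("pics/v1.png",np.hstack([a,b]))
E
```

```text
(no output)
```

View pics/v1.png

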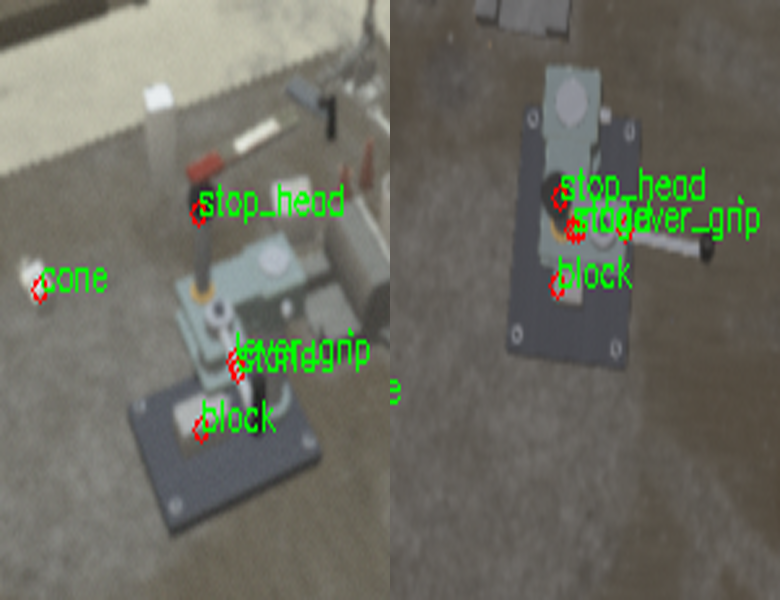

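View pics/top1.png

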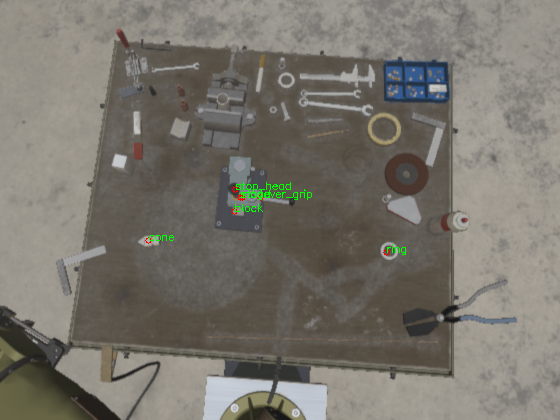

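```bash
python3 - <<'E'
from h import *
c=cam("top")
H=at_z(c,(233.8,186.7),234);G=at_z(c,(292.3,201),190);C=at_z(c,(239.2,165.7),150)
print(H,G,C,np.degrees(np.arctan2(*(C-H)[1::-1])))
s=manip.read_state();y=s["eef_rot"][2];p=s["eef_pos"]
d=H-p;d[2]=400-p[2]
print([d@[np.cos(y),np.sin(y),0],d@[np.sin(y),-np.cos(y),0],-d[2]])
E
```

```text
[608.53907057 110.88415191 234.        ] [594.56139364 -29.20556111 190.        ] [685.55876708 110.5896881  150.        ] -0.21905372163288847
[np.float64(-500.8945678547771), np.float64(-187.03355496418249), np.float64(-97.34448125115586)]
```

Request:
drive_tool:
  rows:
    - {"offset": [-33,-12.5,-10]}
    - {"offset": [-33,-12.5,-10]}
    - {"offset": [-33,-12.5,-10]}
    - {"offset": [-33,-12.5,-10]}
    - {"offset": [-33,-12.5,-10]}
    - {"offset": [-33,-12.5,-10]}
    - {"offset": [-33,-12.5,-10]}
    - {"offset": [-33,-12.5,-10]}
    - {"offset": [-33,-12.5,-10]}
    - {"offset": [-33,-12.5,-7]}
    - {"spin": 8}
    - {"spin": 8}
    - {"spin": 8}
    - {"spin": 8}
    - {"spin": 8}
    - {"spin": 8}
    - {"spin": 8}
    - {"spin": 8}

```text
validation failed for argument at $.ro...
```

```bash
python3 - <<'E'
from h import *
s=manip.read_state();print(s["clock"],s["eef_pos"],s["eef_rot"],s["joints"],s["wrist_force"])
c=cam("wrist");cv2.imwrite("pics/w1.png",c["color"])
for k,z in dict(stop_head=234,lever_grip=176).items():
    for r in finder.find_in("wrist",k)[:2]: print(k,r,at_z(c,r["uv"],z),at_depth(c,r["uv"]))
E
```

```text
0.85 [237.63680739 495.99248726 302.65551875] [-3.14158458e+00  6.60302016e-07  2.69477222e+00] [ 1.05740040e+00  2.99871746e-01  1.52101315e+00 -1.23428162e-06
  1.32071577e+00 -6.65751889e-02] [ 0.19776832 -0.09206208  0.51943631]
```

View pics/w1.png

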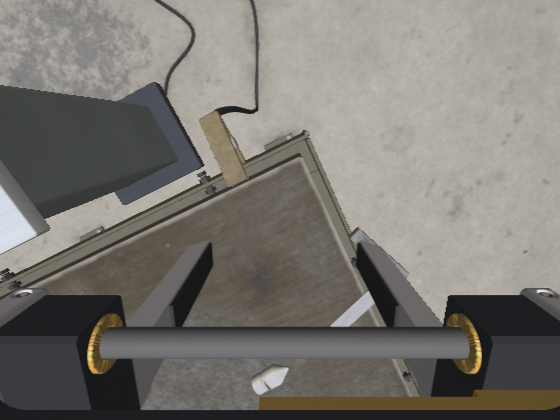

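Request:
drive_tool:
  rows:
    - {"offset": [-32.5,-14.6,-12],"spin": 0,"jaw": 94}
    - {"offset": [-32.5,-14.6,-12],"spin": 0,"jaw": 94}
    - {"offset": [-32.5,-14.6,-12],"spin": 0,"jaw": 94}
    - {"offset": [-32.5,-14.6,-12],"spin": 0,"jaw": 94}
    - {"offset": [-32.5,-14.6,-12],"spin": 0,"jaw": 94}
    - {"offset": [-32.5,-14.6,-12],"spin": 0,"jaw": 94}
    - {"offset": [-32.5,-14.6,-12],"spin": 0,"jaw": 94}
    - {"offset": [-32.5,-14.6,-13],"spin": 0,"jaw": 94}
    - {"offset": [-32.5,-14.6,0],"spin": 0,"jaw": 94}
    - {"offset": [-32.5,-14.6,0],"spin": 0,"jaw": 94}
    - {"offset": [-32.5,-14.6,0],"spin": 0,"jaw": 94}
    - {"offset": [-32.5,-14.6,0],"spin": 0,"jaw": 94}
    - {"offset": [-32.5,-14.6,0],"spin": 0,"jaw": 94}
    - {"offset": [-32.5,-14.6,0],"spin": 0,"jaw": 94}
    - {"offset": [-32.5,-14.6,0],"spin": 0,"jaw": 94}
    - {"offset": [-32.5,-14.6,0],"spin": 0,"jaw": 94}

```text
clock: 2.6
eef_pos: [606.4, 59.4, 399.6]
eef_rot: [3.142, 0.0, 2.695]
wrist_force: [-0.0, 0.9, 0.4]
finger_gap: 93.9
```

Request:
drive_tool:
  rows:
    - {"offset": [0,0,0],"spin": 8,"jaw": 94}
    - {"offset": [0,0,0],"spin": 8,"jaw": 94}
    - {"offset": [0,0,0],"spin": 8,"jaw": 94}
    - {"offset": [0,0,0],"spin": 8,"jaw": 94}
    - {"offset": [0,0,0],"spin": 8,"jaw": 94}
    - {"offset": [0,0,0],"spin": 8,"jaw": 94}
    - {"offset": [0,0,0],"spin": 8,"jaw": 94}
    - {"offset": [0,0,0],"spin": 8,"jaw": 94}
    - {"offset": [0,0,0],"spin": 0,"jaw": 94}

```text
clock: 3.5
eef_pos: [605.7, 60.7, 399.6]
eef_rot: [-3.142, 0.0, 1.576]
wrist_force: [-0.5, 0.1, 1.0]
finger_gap: 93.8
```

```bash
python3 - <<'E'
from h import *
s=manip.read_state();print(s["clock"],s["eef_pos"],s["eef_rot"],s["joints"],s["wrist_force"])
c=cam("wrist");cv2.imwrite("pics/w2.png",c["color"]);print("cam",-c["R"].T@c["t"])
for k,z in dict(stop_head=234,lever_grip=176,block=41).items():
    for r in finder.find_in("wrist",k)[:2]: print(k,r,at_z(c,r["uv"],z),at_depth(c,r["uv"]))
E
```

```text
3.5 [605.68127453  60.66762724 399.60831192] [-3.14156286e+00  1.12880257e-05  1.57552961e+00] [ 3.96709847e-02  3.87063084e-01  1.18390100e+00 -1.02405674e-05
  1.57065873e+00  3.49376995e-02] [-0.5388063   0.13873929  1.03008613]
cam [605.15049602 142.47417827 481.07994095]
stop_head {'uv': [282.8, 159.7], 'p': 0.82} [604.16562023 114.18419136 234.        ] [604.13937121 113.4302036  227.41479899]
lever_grip {'uv': [279.8, 217.7], 'p': 0.85} [601.00456345  45.76308253 176.        ] [600.7825296   40.5837564  159.66155923]
lever_grip {'uv': [239.3, 365.1], 'p': 0.64} [ 550.54531795 -148.53286497  176.        ] [ 518.89816139 -317.18986383   -0.81313373]
```

View pics/w2.png

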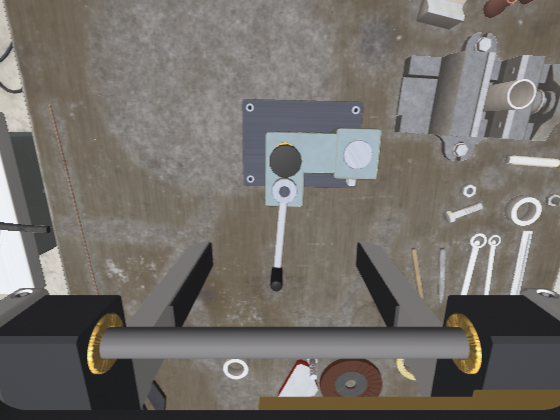

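```bash
python3 - <<'E'
from h import *
c=cam("wrist")
for n,uv,z in [("head",(285.5,160.5),234),("col",(358,154),150),("hub",(284.5,189.5),170),("gtop",(276.5,285),193),("gbot",(277.5,268),161),("m",(250,107),15),("m",(355.5,110),15),("m",(250,179.5),15)]:
    print(n,at_z(c,uv,z).round(1),at_depth(c,uv).round(1))
E
```

```text
head [606.1 113.5 234. ] [606.1 112.7 226.6]
col [685.9 111.7 150. ] [686.3 111.6 148.6]
hub [605.8  75.4 170. ] [605.8  74.3 165.2]
gtop [598.3 -25.5 193. ] [598.3 -26.4 191.5]
gbot [598.7 -21.5 161. ] [598.7 -20.9 162.2]
m [553.8 165.9  15. ] [554.2 165.7  18.1]
m [710.2 163.5  15. ] [709.2 163.3  19.2]
m [551.6  57.5  15. ] [552.1  58.2  19. ]
```

Request:
drive_tool:
  rows:
    - {"offset": [13,0,5],"spin": 0,"jaw": 0}
    - {"offset": [13,0,5],"spin": 0,"jaw": 0}
    - {"offset": [13,0,5],"spin": 0,"jaw": 0}
    - {"offset": [13,0,5],"spin": 0,"jaw": 0}
    - {"offset": [0,0,5],"spin": 0,"jaw": 0}
    - {"offset": [0,0,5],"spin": 0,"jaw": 0}
    - {"offset": [0,0,5],"spin": 0,"jaw": 0}
    - {"offset": [0,0,5],"spin": 0,"jaw": 0}
    - {"offset": [0,0,5],"spin": 0,"jaw": 0}
    - {"offset": [0,0,5],"spin": 0,"jaw": 0}
    - {"offset": [0,0,5],"spin": 0,"jaw": 0}
    - {"offset": [0,0,0],"spin": 0,"jaw": 0}

```text
clock: 4.95
eef_pos: [605.2, 112.6, 343.8]
eef_rot: [-3.14, 0.0, 1.578]
wrist_force: [-0.3, 0.6, 0.0]
finger_gap: 2.1
```

Request:
drive_tool:
  rows:
    - {"offset": [0,0,3],"spin": 0,"jaw": 0}
    - {"offset": [0,0,3],"spin": 0,"jaw": 0}
    - {"offset": [0,0,3],"spin": 0,"jaw": 0}
    - {"offset": [0,0,3],"spin": 0,"jaw": 0}
    - {"offset": [0,0,3],"spin": 0,"jaw": 0}

```text
clock: 5.45
eef_pos: [605.3, 112.6, 329.4]
eef_rot: [-3.142, 0.0, 1.578]
wrist_force: [-0.7, -0.1, -0.5]
finger_gap: 0.4
```

Request:
drive_tool:
  rows:
    - {"offset": [0,0,2],"spin": 0,"jaw": 0}
    - {"offset": [0,0,2],"spin": 0,"jaw": 0}
    - {"offset": [0,0,2],"spin": 0,"jaw": 0}
    - {"offset": [0,0,2],"spin": 0,"jaw": 0}
    - {"offset": [0,0,2],"spin": 0,"jaw": 0}

```text
clock: 5.95
eef_pos: [605.3, 112.7, 320.4]
eef_rot: [3.141, -0.0, 1.578]
wrist_force: [-3.2, 0.3, 6.6]
finger_gap: 0.3
```

Request:
drive_tool:
  rows:
    - {"offset": [0,0,2],"spin": 0,"jaw": 0}
    - {"offset": [0,0,2],"spin": 0,"jaw": 0}
    - {"offset": [0,0,2],"spin": 0,"jaw": 0}
    - {"offset": [0,0,2],"spin": 0,"jaw": 0}

```text
clock: 6.35
eef_pos: [605.3, 112.6, 312.4]
eef_rot: [3.141, -0.0, 1.578]
wrist_force: [-2.3, 0.3, 6.2]
finger_gap: 0.1
```

Request:
drive_tool:
  rows:
    - {"offset": [0,0,2],"spin": 0,"jaw": 0}
    - {"offset": [0,0,2],"spin": 0,"jaw": 0}
    - {"offset": [0,0,2],"spin": 0,"jaw": 0}
    - {"offset": [0,0,2],"spin": 0,"jaw": 0}
    - {"offset": [0,0,2],"spin": 0,"jaw": 0}

```text
clock: 6.85
eef_pos: [605.3, 112.6, 302.4]
eef_rot: [3.141, -0.0, 1.578]
wrist_force: [-3.0, -1.0, 5.2]
finger_gap: 0.4
```

Request:
drive_tool:
  rows:
    - {"offset": [0,0,0.7],"spin": 0,"jaw": 0}
    - {"offset": [0,0,0.7],"spin": 0,"jaw": 0}

```text
clock: 7.05
eef_pos: [605.3, 112.6, 300.9]
eef_rot: [3.141, -0.0, 1.578]
wrist_force: [-2.7, 0.3, 6.1]
finger_gap: 0.5
```

Request:
drive_tool:
  rows:
    - {"offset": [0,0,0.6],"spin": 0,"jaw": 0}
    - {"offset": [0,0,0.6],"spin": 0,"jaw": 0}

```text
clock: 7.25
eef_pos: [605.3, 112.6, 299.8]
eef_rot: [3.141, -0.0, 1.578]
wrist_force: [-2.8, -0.5, 6.9]
finger_gap: 0.5
```

Request:
drive_tool:
  rows:
    - {"offset": [0,0,0.4],"spin": 0,"jaw": 0}
    - {"offset": [0,0,0.4],"spin": 0,"jaw": 0}

```text
clock: 7.45
eef_pos: [605.3, 112.7, 299.0]
eef_rot: [3.141, -0.0, 1.578]
wrist_force: [-2.8, -0.0, 5.6]
finger_gap: 0.6
```

Request:
drive_tool:
  rows:
    - {"offset": [0,0,0.4],"spin": 0,"jaw": 0}
    - {"offset": [0,0,0.4],"spin": 0,"jaw": 0}

```text
clock: 7.65
eef_pos: [605.3, 112.7, 298.2]
eef_rot: [3.141, -0.0, 1.578]
wrist_force: [-2.9, -0.1, 5.5]
finger_gap: 0.7
```

Request:
drive_tool:
  rows:
    - {"offset": [0,0,0.4],"spin": 0,"jaw": 0}
    - {"offset": [0,0,0.4],"spin": 0,"jaw": 0}

```text
clock: 7.85
eef_pos: [605.3, 112.7, 297.4]
eef_rot: [3.141, -0.0, 1.578]
wrist_force: [-3.0, -0.0, 5.8]
finger_gap: 0.6
```

Request:
drive_tool:
  rows:
    - {"offset": [0,0,0.4],"spin": 0,"jaw": 0}
    - {"offset": [0,0,0.4],"spin": 0,"jaw": 0}

```text
clock: 8.05
eef_pos: [605.3, 112.7, 296.6]
eef_rot: [3.141, -0.0, 1.578]
wrist_force: [-3.2, -0.1, 5.4]
finger_gap: 0.5
```

Request:
drive_tool:
  rows:
    - {"offset": [0,0,0.4],"spin": 0,"jaw": 0}
    - {"offset": [0,0,0.4],"spin": 0,"jaw": 0}

```text
clock: 8.25
eef_pos: [605.3, 112.6, 295.8]
eef_rot: [3.141, -0.0, 1.578]
wrist_force: [-1.9, -0.5, 6.2]
finger_gap: 0.7
```

Request:
drive_tool:
  rows:
    - {"offset": [0,0,0.4],"spin": 0,"jaw": 0}
    - {"offset": [0,0,0.4],"spin": 0,"jaw": 0}

```text
clock: 8.45
eef_pos: [605.3, 112.7, 295.0]
eef_rot: [3.141, -0.0, 1.578]
wrist_force: [-2.9, -0.5, 6.1]
finger_gap: 0.8
```

Request:
drive_tool:
  rows:
    - {"offset": [0,0,0.4],"spin": 0,"jaw": 0}
    - {"offset": [0,0,0.4],"spin": 0,"jaw": 0}

```text
clock: 8.65
eef_pos: [605.3, 112.7, 294.2]
eef_rot: [3.141, -0.0, 1.578]
wrist_force: [-2.6, 0.1, 6.3]
finger_gap: 0.5
```

Request:
drive_tool:
  rows:
    - {"offset": [0,0,0.4],"spin": 0,"jaw": 0}
    - {"offset": [0,0,0.4],"spin": 0,"jaw": 0}

```text
clock: 8.85
eef_pos: [605.3, 112.7, 293.4]
eef_rot: [3.141, -0.0, 1.578]
wrist_force: [-2.1, -1.0, 6.2]
finger_gap: 0.5
```

Request:
drive_tool:
  rows:
    - {"offset": [0,0,0.4],"spin": 0,"jaw": 0}
    - {"offset": [0,0,0.4],"spin": 0,"jaw": 0}

```text
clock: 9.05
eef_pos: [605.3, 112.7, 292.6]
eef_rot: [3.141, -0.0, 1.578]
wrist_force: [-2.9, 0.4, 6.6]
finger_gap: 0.9
```

Request:
drive_tool:
  rows:
    - {"offset": [0,0,0.4],"spin": 0,"jaw": 0}
    - {"offset": [0,0,0.4],"spin": 0,"jaw": 0}

```text
clock: 9.25
eef_pos: [605.3, 112.6, 291.8]
eef_rot: [3.141, -0.0, 1.578]
wrist_force: [-2.0, -0.9, 5.8]
finger_gap: 0.5
```

Request:
drive_tool:
  rows:
    - {"offset": [0,0,0.4],"spin": 0,"jaw": 0}
    - {"offset": [0,0,0.4],"spin": 0,"jaw": 0}

```text
clock: 9.45
eef_pos: [605.3, 112.6, 291.1]
eef_rot: [3.141, -0.0, 1.578]
wrist_force: [-3.5, -0.4, 7.9]
finger_gap: 0.8
```

Request:
drive_tool:
  rows:
    - {"offset": [0,0,0.4],"spin": 0,"jaw": 0}
    - {"offset": [0,0,0.4],"spin": 0,"jaw": 0}

```text
clock: 9.65
eef_pos: [605.3, 112.6, 290.6]
eef_rot: [3.14, -0.0, 1.578]
wrist_force: [-4.0, -0.6, 10.9]
finger_gap: -0.0
```

Request:
drive_tool:
  rows:
    - {"offset": [0,0,0.2],"spin": 0,"jaw": 0}
    - {"offset": [0,0,0],"spin": 0,"jaw": 0}
    - {"offset": [0,0,0],"spin": 0,"jaw": 0}
    - {"offset": [0,0,0],"spin": 0,"jaw": 0}

```text
clock: 10.05
eef_pos: [605.3, 112.6, 290.5]
eef_rot: [3.14, -0.0, 1.578]
wrist_force: [-4.5, -1.4, 9.5]
finger_gap: 0.2
```

Request:
drive_tool:
  rows:
    - {"offset": [0,0,0.3],"spin": 0,"jaw": 0}
    - {"offset": [0,0,0],"spin": 0,"jaw": 0}
    - {"offset": [0,0,0],"spin": 0,"jaw": 0}

```text
clock: 10.35
eef_pos: [605.3, 112.6, 290.3]
eef_rot: [3.14, -0.0, 1.578]
wrist_force: [-5.4, -0.5, 10.7]
finger_gap: 0.7
```

Request:
drive_tool:
  rows:
    - {"offset": [0,0,-4],"spin": 0,"jaw": 0}
    - {"offset": [0,0,-12],"spin": 0,"jaw": 0}
    - {"offset": [0,0,-12],"spin": 0,"jaw": 0}
    - {"offset": [0,0,-12],"spin": 0,"jaw": 60}
    - {"offset": [-20,-1,0],"spin": 0,"jaw": 60}
    - {"offset": [-20,-1,0],"spin": 0,"jaw": 60}
    - {"offset": [-20,-1,0],"spin": 0,"jaw": 60}
    - {"offset": [-20,-1,0],"spin": 0,"jaw": 60}
    - {"offset": [-20,-1,0],"spin": 0,"jaw": 60}
    - {"offset": [-20,-1,0],"spin": 0,"jaw": 60}
    - {"offset": [-17,-2,0],"spin": 0,"jaw": 60}
    - {"offset": [0,0,0],"spin": 4,"jaw": 60}
    - {"offset": [0,0,0],"spin": 0,"jaw": 60}

```text
clock: 11.65
eef_pos: [598.3, -24.9, 329.5]
eef_rot: [3.141, -0.0, 1.506]
wrist_force: [0.1, -0.3, 0.2]
finger_gap: 59.8
```

```bash
python3 - <<'E'
from h import *
s=manip.read_state();print(s["clock"],s["eef_pos"],s["eef_rot"],s["joints"],s["finger_gap"])
c=cam("wrist");cv2.imwrite("pics/w3.png",c["color"])
for n in("wrist","scene"):
  if n=="scene": c=cam(n);cv2.imwrite("pics/s3.png",cv2.resize(c["color"][150:290,200:350],None,fx=4,fy=4))
  for r in finder.find_in(n,"lever_grip")[:2]: print(n,r,at_z(c,r["uv"],176))
E
```

```text
11.65 [598.2538139  -24.94096894 329.49000946] [ 3.14108824e+00 -1.51090525e-05  1.50601655e+00] [-1.02838514e-01  3.91740149e-01  1.33599651e+00  3.47204311e-05
  1.41335251e+00 -3.80641723e-02] 59.7532418030261
wrist {'uv': [285.5, 138.6], 'p': 0.97} [603.76985492  45.83055967 176.        ]
scene {'uv': [295.8, 216.8], 'p': 0.6} [593.3091976  -17.86809371 176.        ]
```

View pics/w3.png

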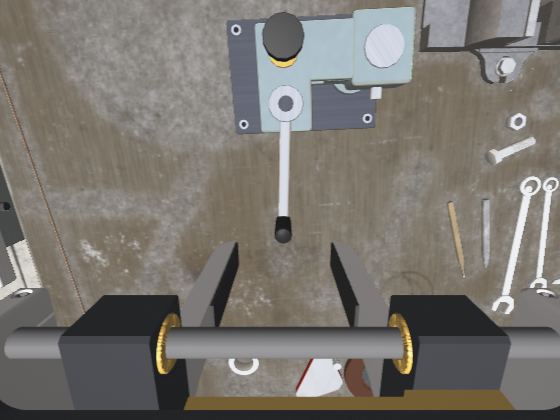

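Request:
drive_tool:
  force: 15
  rows:
    - {"offset": [-1,0,13],"spin": 0,"jaw": 50}
    - {"offset": [0,0,13],"spin": 0,"jaw": 50}
    - {"offset": [0,0,13],"spin": 0,"jaw": 50}
    - {"offset": [0,0,13],"spin": 0,"jaw": 50}
    - {"offset": [0,0,12],"spin": 0,"jaw": 50}
    - {"offset": [0,0,0],"spin": 0,"jaw": 8}
    - {"offset": [0,0,0],"spin": 0,"jaw": 8}
    - {"offset": [0,0,0],"spin": 0,"jaw": 8}
    - {"offset": [0,0,0],"spin": 0,"jaw": 8}
    - {"offset": [0,0,0],"spin": 0,"jaw": 8}

```text
clock: 12.85
eef_pos: [598.2, -25.4, 265.4]
eef_rot: [3.141, 0.0, 1.508]
wrist_force: [0.2, -1.1, 2.3]
finger_gap: 13.6
```

Request:
drive_tool:
  rows:
    - {"offset": [0.24,-6.9,0],"spin": 4,"jaw": 8}
    - {"offset": [0.24,-6.9,0],"spin": 4,"jaw": 8}
    - {"offset": [0.24,-6.9,0],"spin": 4,"jaw": 8}
    - {"offset": [0.24,-6.9,0],"spin": 4,"jaw": 8}
    - {"offset": [0.24,-6.9,0],"spin": 4,"jaw": 8}
    - {"offset": [0.24,-6.9,0],"spin": 4,"jaw": 8}

```text
clock: 13.45
eef_pos: [558.8, -14.0, 265.4]
eef_rot: [3.14, -0.001, 1.086]
wrist_force: [6.0, 4.2, -1.8]
finger_gap: 13.6
```

Request:
drive_tool:
  rows:
    - {"offset": [0.24,-6.9,0],"spin": 4,"jaw": 8}
    - {"offset": [0.24,-6.9,0],"spin": 4,"jaw": 8}
    - {"offset": [0.24,-6.9,0],"spin": 4,"jaw": 8}
    - {"offset": [0.24,-6.9,0],"spin": 4,"jaw": 8}
    - {"offset": [0.24,-6.9,0],"spin": 4,"jaw": 8}
    - {"offset": [0.24,-6.9,0],"spin": 4,"jaw": 8}

```text
clock: 14.05
eef_pos: [527.6, 12.5, 265.5]
eef_rot: [3.14, -0.004, 0.667]
wrist_force: [12.1, 5.3, -5.3]
finger_gap: 13.1
```

Request:
drive_tool:
  rows:
    - {"offset": [0.7,-6.9,0],"spin": 4,"jaw": 8}
    - {"offset": [0.7,-6.9,0],"spin": 4,"jaw": 8}
    - {"offset": [0.5,-6.9,0],"spin": 4,"jaw": 8}
    - {"offset": [0.4,-6.9,0],"spin": 4,"jaw": 8}
    - {"offset": [0.4,-6.9,0],"spin": 4,"jaw": 8}

```text
clock: 14.55
eef_pos: [512.2, 42.9, 265.4]
eef_rot: [3.14, -0.002, 0.318]
wrist_force: [5.9, -2.7, -2.7]
finger_gap: 13.7
```

Request:
drive_tool:
  rows:
    - {"offset": [0.3,-6.9,0],"spin": 4,"jaw": 8}
    - {"offset": [0.3,-6.9,0],"spin": 4,"jaw": 8}
    - {"offset": [0.2,-3.5,0],"spin": 2,"jaw": 8}
    - {"offset": [0,0,0],"spin": 0,"jaw": 8}

```text
clock: 14.95
eef_pos: [508.5, 60.0, 265.4]
eef_rot: [3.141, -0.002, 0.145]
wrist_force: [5.3, 1.1, -0.6]
finger_gap: 13.4
```

Request:
drive_tool:
  rows:
    - {"offset": [0.1,-1.7,0],"spin": 1,"jaw": 8}
    - {"offset": [0.1,-1.7,0],"spin": 1,"jaw": 8}
    - {"offset": [0,0,0],"spin": 0,"jaw": 8}

```text
clock: 15.25
eef_pos: [508.3, 62.2, 265.4]
eef_rot: [3.139, -0.002, 0.111]
wrist_force: [5.1, -9.4, -0.7]
finger_gap: 13.2
```

Request:
drive_tool:
  rows:
    - {"offset": [0,-1.5,0],"spin": 0.5,"jaw": 8}
    - {"offset": [0,-1,0],"spin": 0.5,"jaw": 8}
    - {"offset": [0,0,0],"spin": 0,"jaw": 8}

```text
clock: 15.55
eef_pos: [508.4, 62.7, 265.4]
eef_rot: [3.135, -0.002, 0.093]
wrist_force: [7.3, -27.9, -1.8]
finger_gap: 13.8
```

Request:
drive_tool:
  rows:
    - {"offset": [0,2,0],"spin": 0,"jaw": 8}
    - {"offset": [0,0,0],"spin": 0,"jaw": 50}
    - {"offset": [0,0,0],"spin": 0,"jaw": 50}
    - {"offset": [0,0,0],"spin": 0,"jaw": 50}
    - {"offset": [0,0,-10],"spin": 0,"jaw": 50}
    - {"offset": [0,0,-20],"spin": 0,"jaw": 50}
    - {"offset": [0,0,-25],"spin": 0,"jaw": 50}
    - {"offset": [0,0,-25],"spin": 0,"jaw": 50}
    - {"offset": [-20,0,-20],"spin": 0,"jaw": 50}
    - {"offset": [-20,0,0],"spin": 0,"jaw": 50}
    - {"offset": [0,0,0],"spin": 0,"jaw": 50}

```text
clock: 16.65
eef_pos: [466.6, 60.0, 366.5]
eef_rot: [3.142, -0.002, 0.095]
wrist_force: [0.9, -0.2, -0.3]
finger_gap: 50.0
```

```bash
python3 - <<'E'
from h import *
s=manip.read_state();print(s["clock"],s["eef_pos"],s["wrist_force"])
c=cam("wrist");a=c["color"];cv2.imwrite("pics/w4.png",a)
c=cam("scene")["color"][150:290,210:340]
cv2.imwrite("pics/v4.png",np.hstack([cv2.resize(a,(400,420)),cv2.resize(c,(390,420),interpolation=2)]))
E
```

```text
16.65 [466.64368728  59.99323389 366.49549883] [ 0.8750676  -0.17215193 -0.27256537]
```

View pics/v4.png

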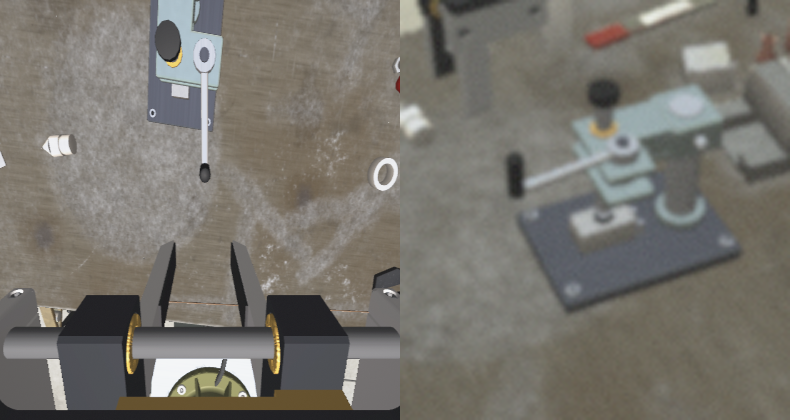

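The views show the lever at the front stop (its grip at about (205,172) in the left picture). The rod is lowered with its foot on the block (about (603,215) in the right picture), and the gripper is clear. I'm handing in now.

```bash
python3 -c "
from cell import manip; print(manip.sign_off()); s=manip.read_state(); print(s['clock'],s['wrist_force'])"
```

```text
the job is handed in; nothing more can be done
None
the job is handed in; nothing more can be done
```

I set the depth stop on the block, locked it with the lever fully home, let go and handed the job in at about 16.7 s on the robot's clock. The hand-in reports no verdict.

- **Foot on the block:** I pushed the head down with closed fingers. The push held at about 6 N until contact and ended at 10.7 N, so the foot bears with an estimated 4 to 5 N. I inferred this from the wrist force; I did not measure it again after clamping.
- **Lever:** I pinched the grip and swung it clockwise to an estimated 1.44 rad. The last 2.5 mm of commanded push moved it only about 0.5 mm while the force rose to 28 N, which shows it was on its stop.
- **Last checks:** After I opened and backed off, the wrist force was about 0. The pictures show the lever pointing forward, the foot on the block, and the cone and ring where they were. The bolt was not in the last views, but nothing moved near it.
- **Off from plan:** During the swing the force toward the lever's axis reached about 13 N because my radius was slightly off; I corrected it partway. The first move call was refused because its rows left out some fields, and nothing moved.

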